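# Stand the model panel in the gluing jig and hold its spring clamp

## Task

Take the plywood panel that leans on the sloping rest and stand it upright on its long thin edge in the slot of the gluing jig, centred along the slot, and let go of it. Then push the jig's spring-loaded paddle down from above with the fingers until the paddle is level, so that the rubber pad presses the panel flat against the fence, and finish while still holding the paddle level: do not release it. Leave the glue bottle, tape roll, cork block and wheel stack where they are.

Things in the scene. Friction and masses are not known exactly. Their poses are not given: they have to be found in the camera images.
- rest: Fixed plywood rest, foot 130 x 110 x 10 mm. Its 100 mm wide board slopes at 45 degrees, falling towards the rest's +x, with a lip at the bottom that carries the panel's lower edge. The board backs only the lower 62 mm of the panel; the upper 48 mm stick out free on both faces. Origin: centre of the foot's underside; x downhill, z up.
- panel: Loose plywood panel, 10 mm thick (its x), 130 mm long (y), 110 mm high (z), about 0.09 kg, three wheels engraved on both faces. Origin: middle of its lower long edge; z runs to the upper long edge. It starts leaning at 45 degrees on the rest, lower edge 50 mm above the table, free upper edge about 128 mm above it on the rest's -x side.
- panel_center (a point): Centre of the panel, 55 mm from each long edge.
- jig: Fixed jig on a 125 x 150 x 12 mm board. Origin: on the table under the middle of the fence's face; z up, y along the slot, x from lever through slot to fence. Fence: wooden bar, 130 mm long, face at x = 0, top 48 mm high. Two lips, tops 22 mm high, bound the slot on the -x side. Behind them the lever pivots at x = -27 mm, 66 mm high, between cheeks 76 mm high.
- jig_slot (a point): Middle of the slot's floor, 12 mm above the table. The slot is 16 mm wide (fence 8 mm to the jig's +x of this point, lips 8 mm to -x) and open at both ends along y. A panel standing in it has its top edge 122 mm above the table. Its axes are the jig's.
- paddle_top (a point): Middle of the top face of the paddle: Aluminium plate 66 x 36 x 6 mm on the spring lever, on the jig's -x side. At rest tipped up 0.40 rad, far end high, centre about 84 mm above the table; level, this point is at jig x = -119 mm, 47 mm above the table. Takes about 3 N to start, 8 to 10 N at level with a panel in; springs back if released.
- spring_arm: The whole spring lever of steel: hub, drop arm with the pad, and the arm out to the paddle. Origin: on its pivot.
- lever (a joint): Angle of the spring lever: 0 at rest with the paddle tipped up, growing as the paddle is pressed down, 0.40 rad when the paddle is level, stop at 0.62 rad.
- pad: Black rubber bar, 14 mm thick and 44 mm wide, on its own spring below the lever's pivot; it moves towards the fence as the paddle goes down. It meets a panel lying flat on the fence when the lever is at about 0.25 rad and presses it with about 7 N at level. At rest it is clear of the slot. Origin: on its axis at mid-width.
- glue: Bystander: small white bottle, 32 mm across, 75 mm high. Origin: centre of its underside.
- tape_roll: Bystander: roll of brown tape lying flat, 72 mm across, 20 mm high. Origin: centre of its underside.
- sanding_block: Bystander: cork block 100 x 60 x 32 mm. Origin: centre of its underside.
- wheel_stack: Bystander: stack of plywood wheels, 44 mm across, 36 mm high. Origin: centre of its underside.
There are look-alikes about, which are no part of the job. Of the things like the panel, leave any that is orange, pink or turquoise; of the rest the larger one is meant.

How it is judged:
By the outcome, as a careful person would: the job done as asked, in the order asked, and still so for the second after the job is handed in, while the arm keeps its last pose, push and grip.
It also fails if it takes over 53 s, if anything falls off the work surface, if the arm or the gripper's body presses on something with over 40 N, if the wrist force passes 120 N, or if a joint passes its speed limit or range.

## Robot

A 6-joint arm with a two-finger parallel gripper is mounted at the origin on the work surface. World frame = base frame: x ahead of the robot, y to its left, z up, the work surface at z = 0. Lengths are in mm, angles in degrees, forces in N, time in s.
With the tool pointing down it reaches from about 200 to 875 mm from the base axis. Payload 3.4 kg.
Tool frame: the origin (TCP) lies at the very end of the fingers, on their centre line; the grasp point (between the pads) lies 19 mm behind it (ctrl.tcp_to_grasp is the distance from the TCP to the grasp point, in mm); z points along the fingers, y is the direction in which the jaws open and shut (so a half turn about z gives the same grasp; the last joint's range is limited). The gripper opens to 94 mm and grips with 3 to 60 N. Pads are 16 mm wide; open, the fingers measure 119 mm over their backs; the gripper's body (75 mm by 177 mm) begins 78 mm behind the grasp point.
Start: joints at [60.562, 15.808, 86.224, -0, 77.962, -6.933], TCP at [220.117, 531.238, 205.493] pointing down, gripper open.
Joint ranges: [-165.64, 165.64], [-43.16, 119.46], [12.63, 154.43], [-67.54, 247.53], [6.08, 155.33], [-154.97, 154.97]. Speed limits (degrees/s): [147.25, 147.25, 180, 180, 180, 180].

## Interface

Orientations are given as a 3x3 rotation matrix whose columns are the frame's x, y, z axes.
In Python, from plant import sensors, optics, workorder, ctrl gives the robot as it stands.
- The arm moves only by the tool carry_out, never from a script. Its argument "series" is a list of rows, each a list of 3 entries, a list of its own where there are three numbers: the opening, from 0 (shut) to 1 (fully open), then the shift along the tool's x, y, z in mm, then the turn about the tool's z in rad. In form: [[gripper, [tx, ty, tz], turn], ...]. A call has 1 to 12 rows; each row is the pose to reach, as a shift and turn from the pose commanded when the call began, along the tool's axes at that moment; what a row does not reach only later rows make up. A row lasts 1/12 s, in which the tool goes at most 41.7 mm and 7.16 degrees, less where a joint would pass 70% of its speed; a pose out of reach is approached as far as the arm can. A call with a gripper value outside its range is refused whole. The fingers move at their own pace and stop on an object; "newtons" is the grip in N (left out, the last holds). Time passes only in rows, so rows that repeat a pose let the fingers close. It gives the time, the measured TCP pose, the force and the opening at its end, in the units of the state.
- sensors.get_obs(): the state, without advancing time (a new reading comes with each control period).
- optics.camera(name): name is "side" or "top"; returns (picture, depth): 480x640x3 uint8, red, green, blue; 480x640 float32, mm along the optical axis (not along the pixel's ray), 0 where there is no reading.
- optics.camera_info(name): a dict with "mtx" (3x3 intrinsics, pixels), "dist" ([k1, k2, p1, p2, k3] as OpenCV has them; the pictures are not rectified), "extrinsics" (4x4, takes a point from world to camera coordinates). Camera axes: x right, y down, z forward; pixel columns grow to the right and rows downward; lengths in mm; the calibration is good to about 2 mm. A picture is of the moment at which its call begins. camera_info takes no time and is no camera call.
- workorder.hand_in(): hands the job in, once; it reports no verdict.
The state is a dict: "clock": time; "joints": joint angles; "joint_vel": joint speeds; "effort": joint torques, N m; "position": TCP position; "ee_rot": TCP orientation; "wrist_force": force on the tool from outside, world axes, zero at the start; "moment": the same for the moment, N m; "width": finger opening in mm.
Only numpy, scipy, OpenCV 4.12 (cv2) and the standard library are available. Lean on these libraries where they do the work, as an engineer would, in place of code of your own. Each camera call takes 0.05 s, during which the arm holds its last target. There are 200 camera calls.

## Working session

There is one attempt and no reset: what is moved stays moved. The work goes in short steps, Python scripts to look and compute and a tool call to move; the robot and the scene stay as the last step left them, time stands still between calls to the robot, and variables do not carry over. Pictures are saved under pics/ and viewed, about 8 in all and at most 12, crops included, and the job is handed in when it is done.

Besides the shell and the picture viewer there is one more tool, called after "Emit:" as name(argument=value, ...), one argument or row to a line, values as JSON. carry_out: Moves the arm, as the interface text tells. Its arguments: {"type":"object","properties":{"series":{"type":"array"},"newtons":{"type":"number"}},"required":["series"]}

```bash
ls; mkdir -p pics; cat > h.py <<'E'
import numpy as np, cv2
from plant import sensors, optics, workorder, ctrl
def snap(n):
    im,d=optics.camera(n); i=optics.camera_info(n)
    return im,d,np.array(i["mtx"],float),np.array(i["dist"],float),np.array(i["extrinsics"],float)
def pts(d,K,D,E,px):
    """pixels (u,v) -> world using depth"""
    px=np.array(px,float).reshape(-1,2)
    n=cv2.undistortPoints(px[:,None],K,D)[:,0]
    z=d[px[:,1].astype(int),px[:,0].astype(int)]
    c=np.c_[n*z[:,None],z]
    return (c-E[:3,3])@E[:3,:3]
def plane(K,D,E,px,h):
    px=np.array(px,float).reshape(-1,2)
    n=cv2.undistortPoints(px[:,None],K,D)[:,0]
    r=np.c_[n,np.ones(len(n))]@E[:3,:3]; o=-E[:3,:3].T@E[:3,3]
    return o+r*((h-o[2])/r[:,2])[:,None]
E
python3 - <<'E'
from h import *
print(sensors.get_obs())
for n in("top","side"):
    im,d,K,D,E=snap(n); cv2.imwrite(f"pics/{n}0.png",im[:,:,::-1]); np.savez(f"{n}0.npz",im=im,d=d,K=K,D=D,E=E)
    print(n,K,D,E,d.min(),d.max())
E
```

```text
pics
{'clock': 0.0, 'joints': array([ 6.05606034e+01,  1.58461356e+01,  8.62943999e+01, -1.59045570e-03,
        7.79638751e+01, -6.93258888e+00]), 'joint_vel': array([ 0.0365104 , -0.06023083,  0.03388259,  0.07532217, -0.00376649,
       -0.04704619]), 'effort': array([ 2.39996545e-03, -4.04583657e+01, -2.37225544e+01,  6.99513266e-02,
        3.41721147e-02, -1.17954482e-04]), 'position': array([219.83048164, 530.68785818, 204.62527363]), 'ee_rot': array([[-9.23836198e-01,  3.82787041e-01, -8.72025694e-04],
       [ 3.82787986e-01,  9.23834832e-01, -1.60034681e-03],
       [ 1.93015691e-04, -1.81225927e-03, -9.99998339e-01]]), 'wrist_force': array([-0.45361277, -0.00282641,  1.13682153]), 'moment': array([ 0.00488722, -0.05919697, -0.03039599]), 'width': 93.88765703586674}
top [[583.33838619   0.         323.37217506]
 [  0.         583.33838619 240.34051639]
 [  0.           0.           1.        ]] [-0.17825303  0.          0.          0.          0.        ] [[ 2.86214023e-02 -9.99581780e-01 -4.13288069e-03  7.41781790e+00]
 [-9.89347506e-01 -2.77374996e-02 -1.42906063e-01  5.02060407e+02]
 [ 1.42731661e-01  8.17902712e-03 -9.89727627e-01  1.67893842e+03]
 [ 0.00000000e+00  0.00000000e+00  0.00000000e+00  1.00000000e+00]] 0.0 2721.8816
side [[454.27466448   0.         318.64280698]
 [  0.         454.27466448 240.3289599 ]
 [  0.           0.           1.        ]] [0.00723157 0.         0.         0.         0.        ] [[ 9.54415591e-01 -2.98465070e-01 -3.07921727e-03 -4.76155496e+02]
 [-2.23947438e-01 -7.09230702e-01 -6.68460438e-01  1.59873827e+02]
 [ 1.97328216e-01  6.38678647e-01 -7.43741327e-01  1.04439502e+03]
 [ 0.00000000e+00  0.00000000e+00  0.00000000e+00  1.00000000e+00]] 0.0 3468.7046
```

View pics/top0.png

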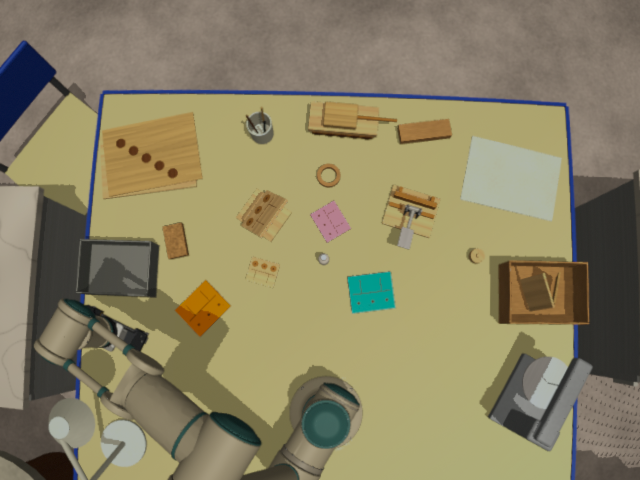

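View pics/side0.png

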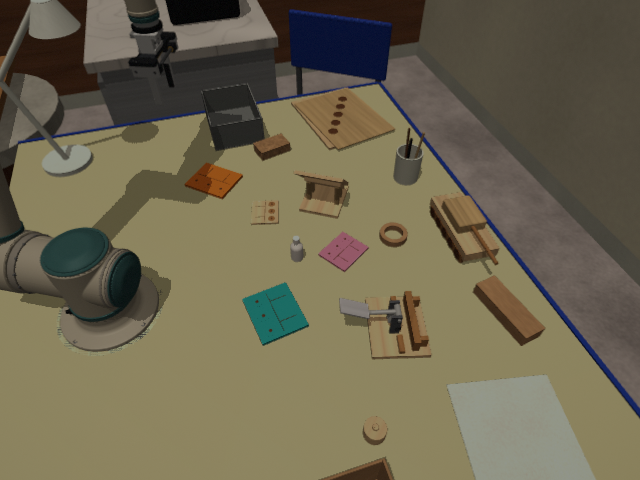

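Things that could be taken for the panel, by top-view pixel:
- leaning brown panel (265,213)
- small flat plywood one (263,271)
- pink (330,221)
- turquoise (371,292)
- orange (203,308)

By the description it is the one leaning on the rest. The jig is at (410,213). I'll check with one close crop.

```bash
python3 - <<'E'
import cv2,numpy as np
t=cv2.imread("pics/top0.png");s=cv2.imread("pics/side0.png")
f=lambda a,x,y,w,h,k:cv2.resize(a[y:y+h,x:x+w],(w*k,h*k),interpolation=cv2.INTER_CUBIC)
a=np.hstack([f(t,230,180,66,50,6),f(t,375,180,66,74,6)[:300]])
b=np.hstack([f(s,285,160,66,60,6)[:300],cv2.resize(s[285:360,330:435],(396,300))])
cv2.imwrite("pics/crop.png",np.vstack([a,b]))
E
```

```text
(no output)
```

View pics/crop.png

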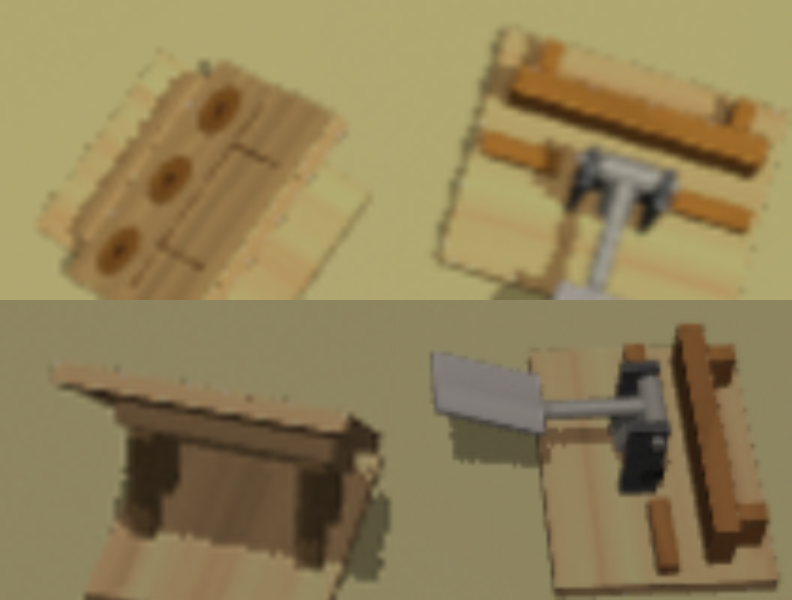

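The crop shows the leaning panel with three engraved wheels on the rest (its upper edge towards lower right in the top view), and the jig with fence, two lips, cheeks and paddle. Next I measure both from depth.

```bash
cat > meas.py <<'E'
from h import *
def cloud(f,x0,y0,x1,y1):
    q=np.load(f) if isinstance(f,str) else f
    u,v=np.meshgrid(np.arange(x0,x1),np.arange(y0,y1)); px=np.c_[u.ravel(),v.ravel()]
    ok=q["d"][px[:,1],px[:,0]]>0; px=px[ok]
    return pts(q["d"],q["K"],q["D"],q["E"],px),px
def planefit(P,it=300,tol=2,nz=None):
    rng=np.random.default_rng(0);b=None
    for _ in range(it):
        a=P[rng.choice(len(P),3,False)]; n=np.cross(a[1]-a[0],a[2]-a[0]); l=np.linalg.norm(n)
        if l<1: continue
        n/=l
        if nz and not nz[0]<abs(n[2])<nz[1]: continue
        m=abs((P-a[0])@n)<tol
        if b is None or m.sum()>b.sum(): b=m
    c=P[b].mean(0); n=np.linalg.svd(P[b]-c)[2][2]
    return c,n*np.sign(n[2]),b
def rect(Q):
    return cv2.minAreaRect(Q.astype(np.float32)[:,:2])
E
python3 - <<'E'
from meas import *
P,px=cloud("top0.npz",230,180,300,250)
t,_=cloud("top0.npz",440,215,465,280); print("table z",np.median(t[:,2]),t[:,2].std())
k=P[:,2]>45; c,n,b=planefit(P[k],nz=(.6,.8)); print("panel plane c",c,"n",n,"N",b.sum())
Q=P[k][b]; h=np.array([n[0],n[1],0]);h/=np.linalg.norm(h)
az=np.degrees(np.arctan2(h[1],h[0])); ydir=np.cross([0,0,1],h); up=np.cross(n,ydir)  
print("normal azimuth (rest +x dir)",az)
a=Q@ydir; e=Q@up; print("along y",np.percentile(a,[0,2,50,98,100]),"up",np.percentile(e,[0,2,98,100]),"z",Q[:,2].min(),Q[:,2].max())
print("rect",cv2.minAreaRect(np.c_[a,e].astype(np.float32)),"ydir",ydir,"up",up)
for nm,(x0,y0,x1,y1) in dict(top=(378,180,445,255),side=(335,285,440,362)).items():
    P,px=cloud(nm+"0.npz",x0,y0,x1,y1)
    for lo,hi,l in((43,53,"fence"),(70,80,"cheek/hub"),(8,16,"board"),(18,26,"lips")):
        m=(P[:,2]>lo)&(P[:,2]<hi); S=P[m]
        print(nm,l,m.sum(),S[:,2].mean(),rect(S),S.mean(0))
    S=P[P[:,2]>66];print(nm,"high",S[:,2].max(),rect(S))
E
```

```text
table z -0.1868256951658559 4.269212984568912
panel plane c [569.69041826 199.3514586   92.67105498] n [0.37852604 0.58777682 0.715008  ] N 674
normal azimuth (rest +x dir) 57.21861842033937
along y [-437.05013558 -433.20995089 -369.81758255 -310.20172509 -306.83116841] up [-342.67980874 -339.01583269 -217.82887031 -213.40548309] z 45.11488004098296 136.37905493030632
rect ((-372.0767517089844, -278.0957946777344), (129.1208953857422, 130.02911376953125), 89.64473724365234) ydir [-0.84074259  0.54143504  0.        ] up [-0.38713039 -0.60113768  0.69911627]Traceback (most recent call last):
  File "<stdin>", line 14, in <module>
  File "meas.py", line 19, in rect
    return cv2.minAreaRect(Q.astype(np.float32)[:,:2])
           ~~~~~~~~~~~~~~~^^^^^^^^^^^^^^^^^^^^^^^^^^^^
cv2.error: OpenCV(4.12.0) /io/opencv/modules/imgproc/src/convhull.cpp:143: error: (-215:Assertion failed) total >= 0 && (depth == CV_32F || depth == CV_32S) in function 'convexHull'
```

```bash
python3 - <<'E'
from meas import *
for nm,(x0,y0,x1,y1) in dict(top=(375,180,445,255),side=(335,285,440,362)).items():
    q=np.load(nm+"0.npz"); P,px=cloud(q,x0,y0,x1,y1)
    hsv=cv2.cvtColor(q["im"],cv2.COLOR_RGB2HSV)[px[:,1],px[:,0]]
    br=(hsv[:,1]>150)&(hsv[:,0]<18)
    print(nm,"brown",br.sum(), "hsv fence", np.median(hsv[br],0))
    m=np.zeros((480,640),np.uint8); m[px[br][:,1],px[br][:,0]]=255
    for c in cv2.findContours(m,cv2.RETR_EXTERNAL,cv2.CHAIN_APPROX_NONE)[0]:
        if len(c)>12:
            print("  contour",len(c),cv2.minAreaRect(c),"planes", [np.round(rect(plane(q["K"],q["D"],q["E"],c[:,0],h)),1).tolist() if 0 else [np.round(x,1).tolist() for x in rect(plane(q["K"],q["D"],q["E"],c[:,0],h))] for h in (22,48)])
    gr=(hsv[:,1]<60); 
    for lo,hi,l,e in((42,54,"fence",br),(8,16,"board",~br&~gr),(17,27,"lips",br),(40,120,"metal",gr)):
        S=P[e&(P[:,2]>lo)&(P[:,2]<hi)]
        if len(S)>5: print(nm,l,len(S),S.mean(0).round(1),[np.round(x,1).tolist() for x in rect(S)],S[:,2].max())
k=6
q=np.load("top0.npz")
big=cv2.resize(q["im"][178:256,372:446,::-1],None,fx=8,fy=8,interpolation=cv2.INTER_CUBIC)[:, :]
cv2.imwrite("pics/jig.png",big[:600])
E
```

```text
top brown 400 hsv fence [ 17. 187. 150.]Traceback (most recent call last):
  File "<stdin>", line 10, in <module>
  File "meas.py", line 19, in rect
    return cv2.minAreaRect(Q.astype(np.float32)[:,:2])
           ~~~~~~~~~~~~~~~^^^^^^^^^^^^^^^^^^^^^^^^^^^^
cv2.error: OpenCV(4.12.0) /io/opencv/modules/imgproc/src/convhull.cpp:143: error: (-215:Assertion failed) total >= 0 && (depth == CV_32F || depth == CV_32S) in function 'convexHull'
```

```bash
sed -i 's/return cv2.minAreaRect.*/r=cv2.minAreaRect(np.ascontiguousarray(Q[:,:2],np.float32)); return [np.round(x,1).tolist() for x in r]/' meas.py
python3 - <<'E'
from meas import *
for nm,(x0,y0,x1,y1) in dict(top=(375,180,445,255),side=(335,285,440,362)).items():
    q=np.load(nm+"0.npz"); P,px=cloud(q,x0,y0,x1,y1)
    hsv=cv2.cvtColor(q["im"],cv2.COLOR_RGB2HSV)[px[:,1],px[:,0]]
    br=(hsv[:,1]>165)&(hsv[:,0]<19)
    m=np.zeros((480,640),np.uint8); m[px[br][:,1],px[br][:,0]]=255
    for c in cv2.findContours(m,cv2.RETR_EXTERNAL,cv2.CHAIN_APPROX_NONE)[0]:
        if len(c)>8: print(nm,"  contour",len(c),cv2.boundingRect(c),[rect(plane(q["K"],q["D"],q["E"],c[:,0].astype(float),h)) for h in (22,48)])
    gr=(hsv[:,1]<60)
    for lo,hi,l,e in((42,54,"fence",br),(6,17,"board",~br&~gr),(17,27,"lips",br),(40,120,"metal",gr)):
        S=P[e&(P[:,2]>lo)&(P[:,2]<hi)]
        if len(S)>5: print(nm,l,len(S),S.mean(0).round(1),rect(S),S[:,2].max())
q=np.load("top0.npz")
cv2.imwrite("pics/jig.png",cv2.resize(q["im"][178:253,372:446,::-1],None,fx=8,fy=8,interpolation=cv2.INTER_CUBIC))
E
```

```text
top   contour 27 (421, 212, 13, 6) [[[590.2, -287.0], [38.0, 10.6], 75.6], [[585.1, -282.5], [37.4, 10.4], 75.6]]
top   contour 28 (390, 202, 12, 7) [[[616.8, -191.4], [36.9, 10.7], 72.9], [[611.3, -188.4], [36.4, 10.5], 72.9]]
top   contour 103 (394, 187, 43, 22) [[[642.1, -251.8], [129.9, 34.8], 74.1], [[636.2, -247.9], [128.0, 34.3], 74.1]]
top fence 180 [ 632.  -247.3   47.6] [[636.1, -248.5], [126.8, 29.8], 70.7] 53.42675878522645
top board 1281 [ 592.2 -234.7   11. ] [[586.1, -238.2], [228.7, 213.8], 1.4] 16.992027823168957
top lips 93 [ 608.8 -238.5   21.7] [[624.0, -245.3], [136.3, 55.4], 73.6] 26.899740632713712
top metal 384 [ 537.  -221.1   79.4] [[542.8, -220.2], [45.5, 130.4], 71.9] 103.27870063348631
side   contour 50 (412, 340, 16, 10) [[[628.2, -302.9], [18.3, 36.7], 86.1], [[617.8, -314.8], [17.8, 35.5], 86.1]]
side   contour 41 (408, 321, 6, 20) [[[623.8, -266.2], [46.8, 6.2], 73.3], [[613.5, -279.2], [45.4, 6.0], 73.3]]
side   contour 18 (413, 300, 6, 6) [[[665.6, -203.9], [13.6, 12.1], 72.5], [[654.1, -218.8], [13.1, 11.7], 72.5]]
side   contour 51 (404, 295, 6, 25) [[[639.7, -207.9], [64.1, 5.6], 74.2], [[629.0, -222.6], [62.1, 5.4], 74.2]]
side fence 48 [ 621.5 -264.4   45.9] [[629.5, -252.6], [118.9, 15.1], 75.2] 51.03950886142313
side board 2107 [ 588.7 -251.1   13. ] [[591.5, -231.6], [171.7, 199.6], 66.3] 16.993955641035758
side lips 38 [ 631.2 -282.4   22.7] [[635.3, -262.8], [126.6, 51.9], 60.2] 26.82231763028154
side metal 830 [ 544. -226.   77.] [[541.4, -225.5], [47.9, 129.4], 75.4] 101.21642453238404
```

View pics/jig.png

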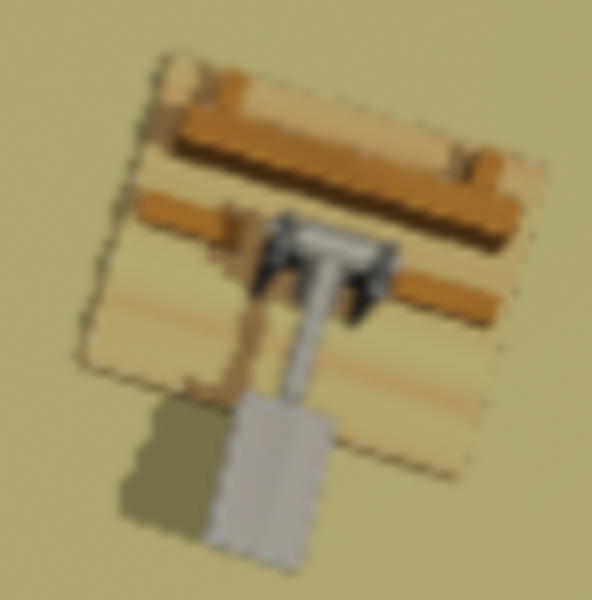

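```bash
python3 - <<'E'
from meas import *
q=np.load("top0.npz");A=q["K"],q["D"],q["E"]
f=lambda L,h:plane(*A,(np.array(L)+.5)/8-.5+[372,178],h)
F=f([(178,136),(502,233),(193,105),(522,197)],48);print("fence top",F.round(1))
L=f([(137,192),(135,213),(497,297),(493,326)],22);print("lips",L.round(1))
B=f([(165,50),(548,165),(462,480),(80,362)],12);print("board",B.round(1), B.mean(0))
p=f([(238,395),(335,410),(300,573),(207,540)],84);print("paddle z84",p.round(1),p.mean(0))
for a,b in((F[0],F[1]),(F[2],F[3]),(L[0],L[2]),(B[0],B[1]),(B[3],B[2]),(p[0],p[1])):
    d=a-b;print("y-dir az",np.degrees(np.arctan2(d[1],d[0])),np.linalg.norm(d))
d=B[0]-B[3];print("x az",np.degrees(np.arctan2(d[1],d[0])));d=B[1]-B[2];print("x az",np.degrees(np.arctan2(d[1],d[0])),np.linalg.norm(d))
E
```

```text
fence top [[ 642.7 -183.1   48. ]
 [ 609.8 -304.2   48. ]
 [ 654.7 -188.6   48. ]
 [ 623.7 -311.7   48. ]]
lips [[ 626.7 -170.8   22. ]
 [ 618.6 -170.1   22. ]
 [ 590.7 -307.    22. ]
 [ 579.6 -305.5   22. ]]
board [[ 684.3 -182.    12. ]
 [ 644.3 -328.6   12. ]
 [ 522.4 -295.6   12. ]
 [ 563.1 -151.1   12. ]] [ 603.52560444 -239.30823926   12.        ]
paddle z84 [[ 539.9 -201.6   84. ]
 [ 535.5 -236.7   84. ]
 [ 476.1 -224.5   84. ]
 [ 487.  -190.9   84. ]] [ 509.62205463 -213.4313262    84.        ]
y-dir az 74.79025905232757 125.40634340936062
y-dir az 75.8700752401421 126.90944436018788
y-dir az 75.2028814542225 140.8659535287483
y-dir az 74.74179129873339 151.91857822262224
y-dir az 74.27650970325992 150.0613376516591
y-dir az 82.78698685387873 35.40655358662839
x az -14.306030125412736
x az -15.160318961688546 126.23958126805594
```

Measured from depth and ray casting:
- **Panel:** plane normal azimuth about 57.2°, top edge at s ≈ 434 mm along that azimuth.
- **Jig:** x axis at azimuth -15°, slot middle at about (617.5, -242.6).

The tool stays vertical. I'll straddle the free upper edge, close gently, and pivot the panel upright. First I move above it.

Emit:
carry_out(
  series=[
    [1,[-37,-17,0],0.02],
    [1,[-75,-34,0],0.05],
    [1,[-112,-50,0],0.08],
    [1,[-149,-67,0],0.1],
    [1,[-186,-83,0],0.12],
    [1,[-223,-100,0],0.14],
    [1,[-260,-117,0],0.16],
    [1,[-297,-133,0],0.18],
    [1,[-334,-150,0],0.18],
    [1,[-371,-167,0],0.18],
    [1,[-409,-184,0],0.18],
    [1,[-446,-200,0],0.18],
  ],
  newtons=5,
)

```text
clock: 1.1
position: [556.4, 173.8, 205.1]
ee_rot: [[-0.84, 0.542, -0.001], [0.542, 0.84, -0.0], [0.001, -0.0, -1.0]]
wrist_force: [-0.8, -0.1, 0.4]
width: 93.7
```

Emit:
carry_out(
  series=[
    [1,[0,0,20],0],
    [1,[0,0,40],0],
    [1,[0,0,60],0],
    [1,[0,0,75],0],
    [1,[0,0,85],0],
    [1,[0,0,95],0],
    [1,[0,0,102],0],
    [1,[0,0,102],0],
  ],
)

```text
clock: 1.77
position: [554.8, 175.7, 102.2]
ee_rot: [[-0.841, 0.542, -0.002], [0.542, 0.841, -0.0], [0.002, -0.002, -1.0]]
wrist_force: [-0.8, -0.7, -0.4]
width: 93.8
```

```bash
python3 - <<'E'
from h import *
o=sensors.get_obs();print(o["position"],o["wrist_force"],o["width"])
ims=[]
for n,(x,y) in dict(top=(220,160),side=(270,130)).items():
    im,d,*_=snap(n); ims.append(cv2.resize(im[y:y+100,x:x+100,::-1],(400,400),interpolation=cv2.INTER_CUBIC))
cv2.imwrite("pics/g1.png",np.hstack(ims))
E
```

```text
[554.75942916 175.72347169 102.17812688] [-0.7714412  -0.71689264 -0.43631251] 93.78678367023981
```

View pics/g1.png

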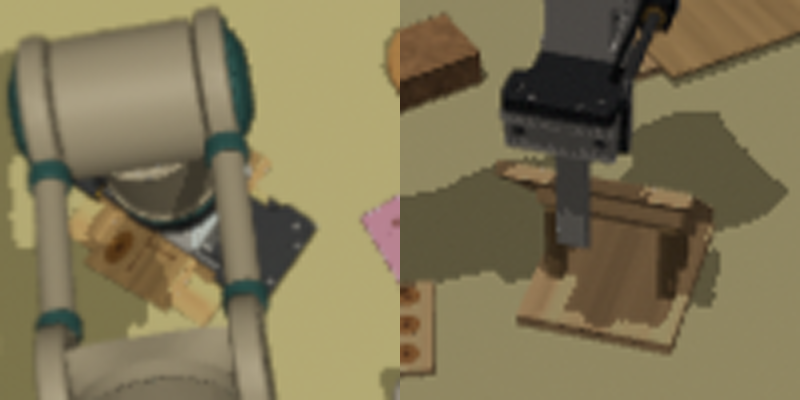

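```bash
python3 - <<'E'
from h import *
q=np.load("side0.npz");A=q["K"],q["D"],q["E"]
h=np.array([.542,.84]);y=np.array([-.84,.542])
im=q["im"][160:220,280:360,::-1]
cv2.imwrite("pics/rest.png",cv2.resize(im,None,fx=9,fy=9,interpolation=cv2.INTER_CUBIC))
def pr(p):
    return cv2.projectPoints(np.array(p,float),cv2.Rodrigues(A[2][:3,:3])[0],A[2][:3,3],A[0],A[1])[0][:,0]
c=lambda s,a,z:[*(s*h+a*y),z]
print(((pr([c(434.1-3.5,-372+65,124.3),c(434.1-3.5,-372-65,124.3),c(437.6,-307,131.3),c(437.6,-437,131.3)])-[280,160]+.5)*9).round(0))
print(plane(*A,[(295,172.5),(347.5,181)],124.3)[:,:2]@np.c_[h,y])
E
```

```text
[[122. 129.]
 [563. 208.]
 [129.  95.]
 [570. 173.]]
[[ 436.72931173 -309.91255938]
 [ 439.81916362 -448.62955142]]
```

View pics/rest.png

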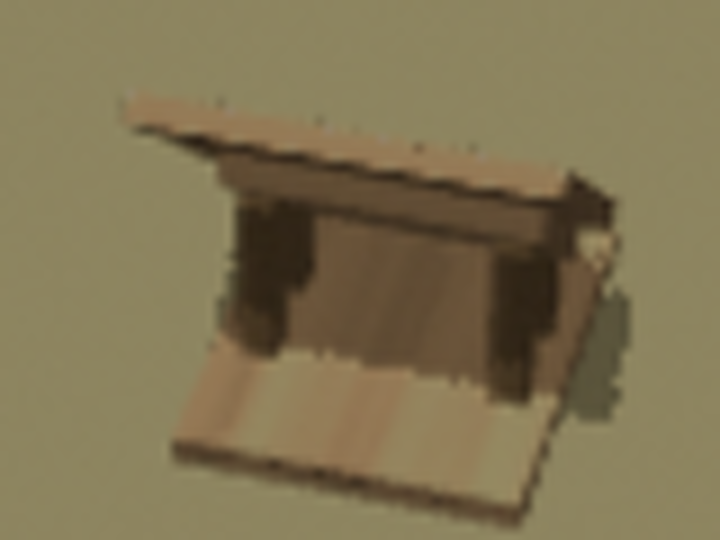

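The predicted panel edge (122,129)-(563,208) and (129,95)-(570,173) matches the picture well. The panel's right end is (570,172) and its left end is (125,97). Now I close gently.

Emit:
carry_out(
  series=[
    [0.5,[0,0,0],0],
    [0.42,[0,0,0],0],
    [0.38,[0,0,0],0],
    [0.34,[0,0,0],0],
    [0.3,[0,0,0],0],
    [0.3,[0,0,0],0],
  ],
  newtons=5,
)

```text
clock: 2.37
position: [555.7, 175.8, 103.7]
ee_rot: [[-0.84, 0.542, 0.0], [0.542, 0.84, 0.0], [-0.0, 0.0, -1.0]]
wrist_force: [-0.0, -0.0, 0.3]
width: 57.3
```

Emit:
carry_out(
  series=[
    [0.0,[0,0,0],0],
    [0,[0,0,0],0],
    [0,[0,0,0],0],
    [0,[0,0,0],0],
    [0,[0,0,0],0],
    [0,[0,0,0],0],
  ],
  newtons=5,
)

```text
clock: 2.87
position: [555.1, 174.9, 103.7]
ee_rot: [[-0.84, 0.542, -0.001], [0.542, 0.84, -0.001], [0.0, -0.002, -1.0]]
wrist_force: [-2.5, -2.8, 4.6]
width: 34.3
```

Contact at 34 mm with small forces, as expected for the inclined panel. Next is the pivot: move along tool +y and upward.

Emit:
carry_out(
  series=[
    [0,[0,5,-3],0],
    [0,[0,10,-6],0],
    [0,[0,15,-9],0],
    [0,[0,20,-12],0],
    [0,[0,25,-14],0],
    [0,[0,30,-17],0],
    [0,[0,35,-19],0],
    [0,[0,40,-22],0],
    [0,[0,45,-24],0],
    [0,[0,50,-26],0],
    [0,[0,55,-28],0],
    [0,[0,60,-30],0],
  ],
  newtons=5,
)

```text
clock: 3.87
position: [587.8, 226.3, 133.1]
ee_rot: [[-0.84, 0.542, -0.002], [0.542, 0.84, -0.001], [0.001, -0.002, -1.0]]
wrist_force: [-0.9, 0.2, -0.9]
width: 9.7
```

```bash
python3 - <<'E'
from h import *
o=sensors.get_obs();print(o["position"],o["wrist_force"],o["width"])
ims=[]
for n,(x,y) in dict(top=(220,160),side=(270,130)).items():
    im,d,*_=snap(n); ims.append(cv2.resize(im[y:y+100,x:x+100,::-1],(400,400),interpolation=cv2.INTER_CUBIC))
cv2.imwrite("pics/g2.png",np.hstack(ims))
E
```

```text
[587.81239621 226.26656172 133.07103   ] [-0.93971648  0.17266534 -0.92822483] 9.715235087893431
```

View pics/g2.png

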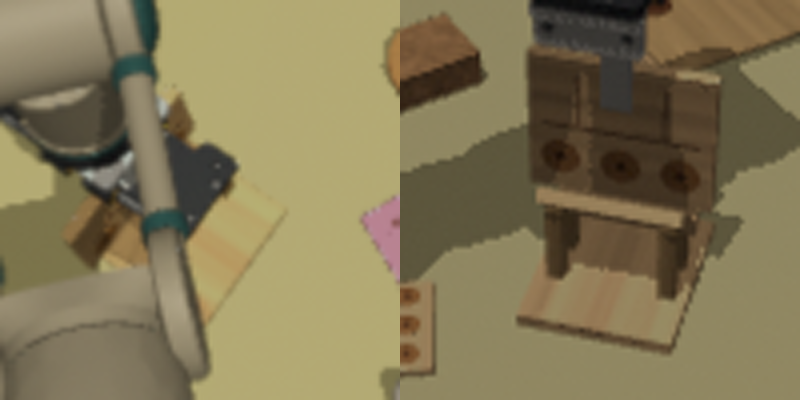

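The panel is upright between the pads (width 9.7 mm, finger centred at crop x 617 against a panel span of 527–718). I'll firm the grip and lift.

Emit:
carry_out(
  series=[
    [0,[0,0,0],0],
    [0,[0,0,0],0],
    [0,[0,0,-5],0],
    [0,[0,0,-12],0],
    [0,[0,0,-22],0],
    [0,[0,0,-34],0],
    [0,[0,0,-46],0],
    [0,[0,0,-58],0],
    [0,[0,0,-68],0],
    [0,[0,0,-75],0],
    [0,[0,0,-78],0],
    [0,[0,0,-78],0],
  ],
  newtons=20,
)

```text
clock: 4.97
position: [588.5, 226.2, 212.6]
ee_rot: [[-0.84, 0.542, 0.002], [0.542, 0.84, 0.0], [-0.001, 0.001, -1.0]]
wrist_force: [-0.2, 0.7, -1.3]
width: 9.9
```

Emit:
carry_out(
  series=[
    [0,[-5,-7,0],0.04],
    [0,[-15,-20,0],0.1],
    [0,[-30,-40,0],0.18],
    [0,[-47,-63,0],0.27],
    [0,[-65,-88,0],0.36],
    [0,[-84,-114,0],0.45],
    [0,[-103,-140,0],0.54],
    [0,[-122,-165,0],0.63],
    [0,[-141,-191,0],0.72],
    [0,[-160,-217,0],0.81],
    [0,[-176,-239,0],0.88],
    [0,[-188,-255,0],0.92],
  ],
)

```text
clock: 5.97
position: [607.3, -92.6, 210.5]
ee_rot: [[-0.073, 0.997, -0.002], [0.997, 0.073, -0.0], [-0.0, -0.002, -1.0]]
wrist_force: [0.9, -0.1, -0.4]
width: 10.2
```

Emit:
carry_out(
  series=[
    [0,[-8,0,0],0.03],
    [0,[-22,0,0],0.08],
    [0,[-40,0,0],0.14],
    [0,[-60,0,0],0.2],
    [0,[-80,-1,0],0.25],
    [0,[-100,-1,0],0.3],
    [0,[-118,-1,0],0.32],
    [0,[-133,-2,0],0.335],
    [0,[-144,-2,0],0.335],
    [0,[-150,-2,0],0.335],
    [0,[-152,-2,0],0.335],
    [0,[-152,-2,0],0.335],
  ],
)

```text
clock: 6.97
position: [617.7, -241.6, 211.3]
ee_rot: [[0.254, 0.967, -0.0], [0.967, -0.254, 0.001], [0.001, -0.0, -1.0]]
wrist_force: [0.2, -0.4, -1.1]
width: 9.7
```

```bash
python3 - <<'E'
from h import *
o=sensors.get_obs();print(o["position"],o["ee_rot"][:,1],o["wrist_force"],o["width"])
im,d,K,D,E=snap("side"); np.savez("side1.npz",im=im,d=d,K=K,D=D,E=E)
cv2.imwrite("pics/s1.png",cv2.resize(im[210:370,310:450,::-1],(525,600),interpolation=cv2.INTER_CUBIC))
E
```

```text
[ 617.7354447  -241.60402218  211.2867439 ] [ 9.67171316e-01 -2.54124959e-01 -3.88628959e-04] [ 0.21911509 -0.37660545 -1.12259008] 9.739630122710102
```

View pics/s1.png

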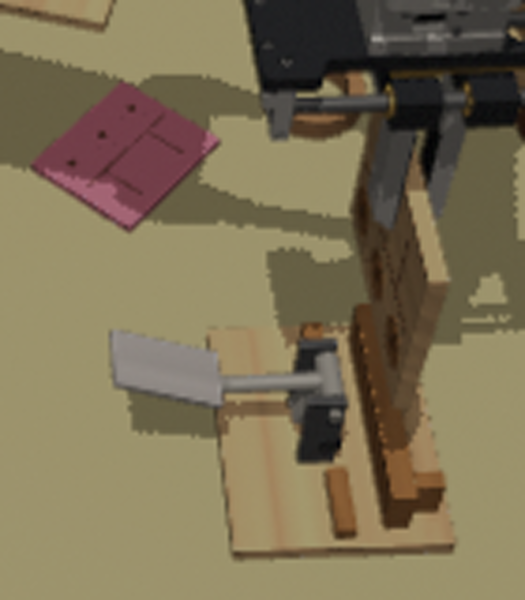

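```bash
python3 - <<'E'
from h import *
q=np.load("side1.npz");K,D,E=q["K"],q["D"],q["E"]
xh=np.array([.9659,-.2588]);yh=np.array([.2588,.9659])
def pr(p): return (cv2.projectPoints(np.array(p,float),cv2.Rodrigues(E[:3,:3])[0],E[:3,3],K,D)[0][:,0]-[310,210]+.5)*3.75
t=np.array([617.7,-241.6])
for off in(-60,-65,-70):
  for z in (120,130,140,230,240,250):
    print(off,z,[pr([[*(t+off*yh+s*xh),z]])[0].round().tolist() for s in(-5,5)])
# jig predicted, slot (617.5,-242.6)
o=np.array([617.5,-242.6])+8*xh
print("fence top front ends",pr([[*(o-65*yh),48],[*(o+65*yh),48]]).round(),"lips end inner/outer",pr([[*(o-65*yh-16*xh),22],[*(o-65*yh-26*xh),22]]).round(),"board",pr([[*(o-75*yh+39.5*xh),12],[*(o-75*yh-85.5*xh),12]]).round(),"paddle",pr([[*(o-119*xh),84]]))
E
```

```text
-60 120 [[387.0, 420.0], [406.0, 419.0]]
-60 130 [[390.0, 409.0], [409.0, 408.0]]
-60 140 [[393.0, 399.0], [412.0, 398.0]]
-60 230 [[422.0, 294.0], [443.0, 293.0]]
-60 240 [[426.0, 281.0], [447.0, 281.0]]
-60 250 [[429.0, 269.0], [451.0, 268.0]]
-65 120 [[389.0, 428.0], [408.0, 427.0]]
-65 130 [[392.0, 418.0], [411.0, 417.0]]
-65 140 [[395.0, 407.0], [414.0, 406.0]]
-65 230 [[424.0, 303.0], [446.0, 302.0]]
-65 240 [[428.0, 290.0], [449.0, 289.0]]
-65 250 [[432.0, 277.0], [453.0, 277.0]]
-70 120 [[390.0, 436.0], [410.0, 436.0]]
-70 130 [[393.0, 426.0], [413.0, 425.0]]
-70 140 [[396.0, 415.0], [416.0, 415.0]]
-70 230 [[426.0, 312.0], [448.0, 311.0]]
-70 240 [[430.0, 299.0], [452.0, 298.0]]
-70 250 [[434.0, 286.0], [455.0, 285.0]]
fence top front ends [[393. 499.]
 [353. 305.]] lips end inner/outer [[357. 523.]
 [339. 524.]] board [[457. 544.]
 [234. 553.]] paddle [[168.36643094 369.80170271]]
```

```bash
python3 - <<'E'
from meas import *
xh=np.array([.9659,-.2588]);yh=np.array([.2588,.9659])
q=np.load("side1.npz");P,px=cloud(q,395,240,435,335)
t=np.array([617.7,-241.6]);r=P[:,:2]-t;a=r@xh;b=r@yh;z=P[:,2]
m=(abs(a)<25)&(abs(b)<80)&(z>70);print(m.sum(), "z pct",np.percentile(z[m],[0,1,5,95,99,100]).round(1),"b",np.percentile(b[m],[0,1,5,95,99,100]).round(1))
f=m&(b>-55)&(z<195)&(z>120)
c,n,k=planefit(P[f]);print("face n",n,"tilt(deg from vert)",np.degrees(np.arcsin(n[2])),"az",np.degrees(np.arctan2(n[1],n[0])),"a mean",a[f][k].mean(),"z mean",z[f][k].mean(),k.sum())
e=m&(b<-55)&(b>-75);print("end face b by z:",[(zz,np.round(np.median(b[e&(abs(z-zz)<8)]),1),(e&(abs(z-zz)<8)).sum()) for zz in range(90,260,12)])
# top-left image side: hist of rows for columns through end face
q0=np.load("side0.npz"); df=np.abs(q["d"]-q0["d"])
col=np.arange(405,430)
for u in range(412,431,2):
    v=np.where((df[240:340,u]>25))[0]+240; 
    if len(v): w=pts(q["d"],q["K"],q["D"],q["E"],[(u,v.max())])[0]; print(u,v.max(),w.round(0),(w[:2]-t)@xh,(w[:2]-t)@yh)
E
```

```text
1649 z pct [ 70.2  72.   76.  287.8 323.  326.7] b [-67.2 -65.7 -64.7  47.9  60.8  65.1]
face n [-0.96734755  0.25345116  0.00111235] tilt(deg from vert) 0.06373278996362171 az 165.31816239132658 a mean -6.050109905710212 z mean 165.54747192233995 387
end face b by z: [(90, np.float64(nan), np.int64(0)), (102, np.float64(nan), np.int64(0)), (114, np.float64(nan), np.int64(0)), (126, np.float64(nan), np.int64(0)), (138, np.float64(-64.1), np.int64(18)), (150, np.float64(-64.3), np.int64(36)), (162, np.float64(-63.7), np.int64(36)), (174, np.float64(-64.1), np.int64(35)), (186, np.float64(-64.1), np.int64(36)), (198, np.float64(-64.3), np.int64(37)), (210, np.float64(-64.6), np.int64(39)), (222, np.float64(-64.4), np.int64(39)), (234, np.float64(-64.3), np.int64(44)), (246, np.float64(-62.0), np.int64(44)), (258, np.float64(nan), np.int64(0))]
412 309 [ 600. -282.  138.] -6.168983200754809 -43.58752805222364
414 318 [ 596. -301.  136.] -5.353922735992488 -62.420890295716326
416 318 [ 599. -303.  140.] -2.4789652028146154 -64.72390853171147
418 318 [ 602. -305.  139.] 1.3461176447770893 -64.82317645331759
420 315 [ 605. -304.  147.] 4.205016732510617 -63.24009659295806
422 308 [ 605. -304.  172.] 3.715683571947421 -63.97540299576995
424 302 [ 605. -305.  192.] 3.8615239111016813 -64.53336132826446
426 295 [ 604. -305.  215.] 3.495478240443234 -64.99501261321832
428 314 [ 284. -696.  882.] -204.62459113278663 -524.9931256913452
430 257 [ 632. -253.  251.] 16.227094166327035 -7.098983000677254
  return _methods._mean(a, axis=axis, dtype=dtype,
  ret = ret.dtype.type(ret / rcount)
```

```bash
python3 - <<'E'
from meas import *
xh=np.array([.9659,-.2588]);yh=np.array([.2588,.9659]);t=np.array([617.7,-241.6])
for f,bx in(("side0.npz",(330,285,440,362)),("top0.npz",(375,180,445,255))):
    q=np.load(f);P,px=cloud(q,*bx)
    hsv=cv2.cvtColor(q["im"],cv2.COLOR_RGB2HSV)[px[:,1],px[:,0]]
    r=P[:,:2]-t;a=r@xh;b=r@yh;z=P[:,2];br=(hsv[:,1]>140)&(hsv[:,0]<20)
    m=(a>-3)&(a<20)&(z>20)&(z<44)&(abs(b)<64)
    if m.sum()>30:
        c,n,k=planefit(P[m],tol=1.5,nz=(-1,.3));print(f,"front face N",k.sum(),"of",m.sum(),n.round(3),"a",a[m][k].mean().round(2),"az",np.degrees(np.arctan2(n[1],n[0])))
        L=np.polyfit(b[m][k],a[m][k],1);print("a(b)=",L)
    m=(a>0)&(a<35)&(z>43)&(z<54);print("fence top a,b range",np.percentile(a[m],[1,5,95,99]).round(1),np.percentile(b[m],[0,1,99,100]).round(1),m.sum())
    for s in(1,-1):
        m=(a>-30)&(a<-2)&(z>17)&(z<28)&(b*s>33)&br
        if m.sum()>5:print("lip",s,m.sum(),np.percentile(a[m],[2,50,98]).round(1),np.percentile(b[m],[1,99]).round(1))
    m=(z>60)&(a<-70); print("paddle b mid",np.percentile(b[m],[1,50,99]).round(1),"a",np.percentile(a[m],[1,99]).round(1),m.sum())
    m=abs(z-12)<6; print("board a,b",np.percentile(a[m&(abs(b)<60)],[1,99]).round(1))
E
```

```text
side0.npz front face N 140 of 140 [-0.964  0.266  0.007] a 7.93 az 164.54537817990052
a(b)= [0.00797719 7.95250938]
fence top a,b range [ 7.4  7.9 22.  23.1] [-67.  -66.6  61.1  61.9] 406
lip 1 19 [-18.  -13.2  -7.9] [58.9 68.2]
lip -1 100 [-20.3 -15.   -8.7] [-72.  -34.6]
paddle b mid [-19.2  -2.9  16.8] a [-142.6  -72.1] 473
board a,b [-77.   46.9]
top0.npz front face N 67 of 109 [ 0.963 -0.269  0.007] a 8.91 az -15.62714043714225
a(b)= [0.01098274 8.94095711]
fence top a,b range [ 7.2  8.1 23.  29.7] [-66.6 -64.8  60.7  61.8] 193
lip 1 40 [-19.7 -13.9  -8. ] [34.4 66.2]
lip -1 46 [-20.6 -15.4  -9.1] [-70.7 -35.2]
paddle b mid [-19.9  -1.9  15.6] a [-142.6  -72.9] 261
board a,b [-145.6   82.2]
```

The panel is vertical (0.06°). Relative to the slot it is about 3 mm off along it, 1 mm across, and 0.8° in yaw. I'll correct these and go down to just above the lips.

Emit:
carry_out(
  series=[
    [0,[-1,0,5],0.005],
    [0,[-2,1,15],0.013],
    [0,[-3,1,27],0.013],
    [0,[-3,1,40],0.013],
    [0,[-3,1,53],0.013],
    [0,[-3,1,66],0.013],
    [0,[-3,1,78],0.013],
    [0,[-3,1,88],0.013],
    [0,[-3,1,96],0.013],
    [0,[-3,1,101],0.013],
    [0,[-3,1,104],0.013],
    [0,[-3,1,104],0.013],
  ],
)

```text
clock: 8.02
position: [617.8, -244.7, 106.8]
ee_rot: [[0.267, 0.964, -0.001], [0.964, -0.267, 0.0], [0.0, -0.001, -1.0]]
wrist_force: [0.3, -0.5, -0.0]
width: 10.1
```

```bash
python3 - <<'E'
from meas import *
o=sensors.get_obs();print(o["position"],o["ee_rot"][:,1],o["wrist_force"],o["width"])
im,d,K,D,E=snap("side"); q=dict(im=im,d=d,K=K,D=D,E=E)
cv2.imwrite("pics/s2.png",cv2.resize(im[250:370,320:440,::-1],(600,600),interpolation=cv2.INTER_CUBIC))
xh=np.array([.9659,-.2588]);yh=np.array([.2588,.9659]);t=np.array([617.7,-241.6])
P,px=cloud(q,330,250,440,362);r=P[:,:2]-t;a=r@xh;b=r@yh;z=P[:,2]
m=(abs(a+5)<5)&(z>52)&(z<80)&(abs(b)<60);print("panel face a",np.median(a[m]),m.sum())
m=(abs(a)<6)&(z>30)&(z<140)&(b<-50);print("end b",np.median(b[m]),"z range",np.percentile(z[m],[1,99]))
E
```

```text
[ 617.77014788 -244.66456736  106.84085089] [ 9.63788925e-01 -2.66664994e-01 -8.29681042e-04] [ 0.33678308 -0.46841953 -0.00366708] 10.066466190363293
panel face a -5.445536854916158 150
end b -66.49391561819834 z range [ 34.09368664 139.87962801]
```

View pics/s2.png

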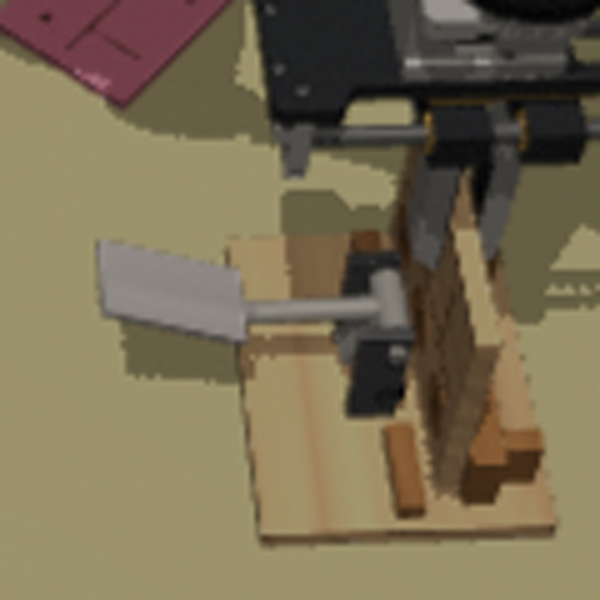

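The picture shows the panel's lower edge (450,490) between lip (405,500) and fence (480,470), parallel to both. Going on down, slowly.

Emit:
carry_out(
  series=[
    [0,[-1,0,4],0],
    [0,[-1,0,8],0],
    [0,[-1,0,11],0],
    [0,[-1,0,14],0],
    [0,[-1,0,16],0],
    [0,[-1,0,18],0],
    [0,[-1,0,18],0],
  ],
)

```text
clock: 8.65
position: [617.6, -245.7, 89.0]
ee_rot: [[0.267, 0.964, -0.0], [0.964, -0.267, 0.0], [0.0, -0.001, -1.0]]
wrist_force: [-0.7, 0.2, -1.3]
width: 10.3
```

Emit:
carry_out(
  series=[
    [0,[0,0,1],0],
    [0,[0,0,2],0],
    [0,[0,0,3],0],
    [0,[0,0,3],0],
  ],
)

```text
clock: 8.98
position: [617.9, -245.7, 88.7]
ee_rot: [[0.267, 0.964, 0.001], [0.964, -0.267, -0.001], [-0.0, 0.001, -1.0]]
wrist_force: [-2.5, 2.6, 8.8]
width: 9.9
```

Contact with 8.8 N upwards. The top edge works out at about 122 mm, so the panel is on the slot floor. I'll relieve the push and slide it towards the fence.

Emit:
carry_out(
  series=[
    [0,[0,0,-2],0],
    [0,[0,0.5,-2.5],0],
    [0,[0,1,-2.5],0],
    [0,[0,1.5,-2.5],0],
    [0,[0,2,-2.5],0],
    [0,[0,2.5,-2.5],0],
    [0,[0,2.5,-2.5],0],
  ],
)

```text
clock: 9.57
position: [620.0, -246.5, 88.8]
ee_rot: [[0.267, 0.964, -0.0], [0.964, -0.267, 0.0], [0.0, -0.0, -1.0]]
wrist_force: [-0.6, -0.4, 0.2]
width: 9.8
```

Emit:
carry_out(
  series=[
    [0,[0,0.5,0],0],
    [0,[0,1,0],0],
    [0,[0,1.5,0],0],
    [0,[0,1.5,0],0],
  ],
)

```text
clock: 9.9
position: [620.8, -246.7, 88.8]
ee_rot: [[0.267, 0.964, -0.002], [0.964, -0.267, 0.001], [0.0, -0.002, -1.0]]
wrist_force: [-2.1, 0.5, 0.8]
width: 9.9
```

Light contact with the fence (about 2 N). I'll make a 1 mm centring correction, then open and rise.

Emit:
carry_out(
  series=[
    [0,[0.5,0,0],0],
    [0,[1,-0.3,0],0],
    [0,[1,-0.3,0.5],0],
    [0.2,[1,-0.3,0.5],0],
    [0.25,[1,-0.3,0.5],0],
    [0.25,[1,-0.3,0.5],0],
    [0.25,[1,-0.3,0.5],0],
    [0.25,[1,-0.3,0.5],0],
  ],
)

```text
clock: 10.57
position: [622.0, -245.8, 88.5]
ee_rot: [[0.267, 0.964, 0.001], [0.964, -0.267, 0.0], [0.0, 0.001, -1.0]]
wrist_force: [-0.9, -0.1, 0.5]
width: 23.5
```

Emit:
carry_out(
  series=[
    [0.25,[0,0,-4],0],
    [0.25,[0,0,-10],0],
    [0.25,[0,0,-20],0],
    [0.25,[0,0,-32],0],
    [0.25,[0,0,-46],0],
    [0.25,[0,0,-60],0],
    [0.25,[0,0,-72],0],
    [0.25,[0,0,-80],0],
    [0.25,[0,0,-85],0],
    [0.25,[0,0,-85],0],
  ],
)

```text
clock: 11.4
position: [622.3, -246.2, 175.2]
ee_rot: [[0.267, 0.964, 0.003], [0.964, -0.267, -0.001], [-0.0, 0.003, -1.0]]
wrist_force: [-0.1, -0.6, 0.2]
width: 23.5
```

```bash
cat > chk.py <<'E'
from meas import *
import sys
xh=np.array([.9659,-.2588]);yh=np.array([.2588,.9659]);t=np.array([617.7,-241.6])
o=sensors.get_obs();print(o["clock"],o["position"],o["ee_rot"][:,1],o["wrist_force"],o["width"])
im,d,K,D,E=snap("side"); q=dict(im=im,d=d,K=K,D=D,E=E)
cv2.imwrite(f"pics/{sys.argv[1]}.png",cv2.resize(im[250:370,320:440,::-1],(600,600),interpolation=cv2.INTER_CUBIC))
P,px=cloud(q,330,240,445,362);r=P[:,:2]-t;a=r@xh;b=r@yh;z=P[:,2]
m=(abs(a)<12)&(z>78)&(z<115)&(abs(b)<60)
c,n,k=planefit(P[m],nz=(-1,.3),tol=1.5);print("panel face a",np.median(a[m][k]),"at z",c[2],"tilt",np.degrees(np.arcsin(n[2]*np.sign(n@[*xh,0]))),"az",np.degrees(np.arctan2(n[1],n[0])),k.sum())
m=(abs(a-3)<8)&(z>30)&(z<130)&(b<-50);print("end b",np.median(b[m]),"z range",np.percentile(z[m],[1,99]))
m=(a<-80)&(a>-150)&(abs(b+2)<16)&(z>30)&(z<110)
c,n,k=planefit(P[m],nz=(.7,1.1),tol=2);print("paddle c",c,"a,b",(c[:2]-t)@np.c_[xh,yh],"slope along x rad",np.arctan2(n[:2]@xh,n[2]),k.sum())
E
python3 chk.py s3
```

```text
11.4 [ 622.25035809 -246.17047561  175.22511919] [ 0.96377956 -0.2666845   0.00288925] [-0.14278471 -0.61243902  0.22197688] 23.464368478272398
panel face a -2.00674483581564 at z 96.78956157648176 tilt -0.06946736327098377 az 164.44230694623954 222
end b -66.41342267063649 z range [ 31.04692539 124.52009156]
paddle c [ 509.17744271 -214.71855707   86.06632257] a,b [-111.77885552   -2.1208521 ] slope along x rad 0.40723906114620445 323
```

View pics/s3.png

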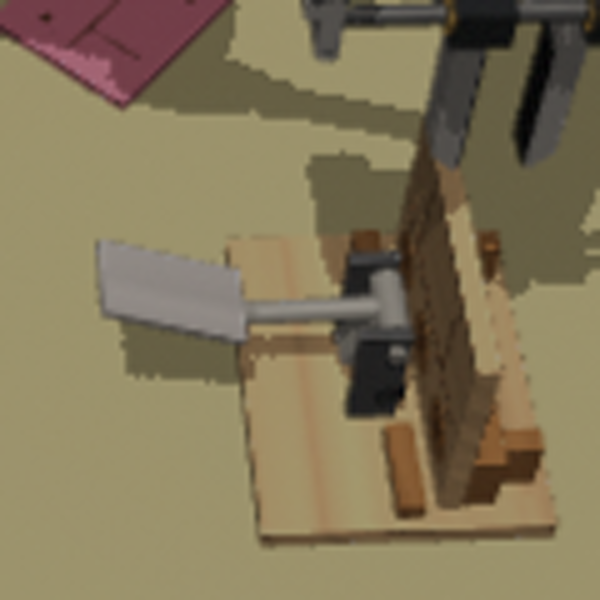

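The panel stands free on its own: tilt 0.07°, face flush with the fence, end at (455,500), centred to about 1 mm. Now I go over the paddle with closed fingers.

Emit:
carry_out(
  series=[
    [0.1,[0,-5,0],0],
    [0,[0,-16,0],0],
    [0,[0,-30,0],0],
    [0,[0,-46,0],0],
    [0,[0,-62,0],0],
    [0,[0,-78,0],0],
    [0,[0,-92,0],0],
    [0,[0,-104,0],0],
    [0,[0,-112,0],0],
    [0,[0,-115,0],0],
    [0,[0,-115,0],0],
  ],
  newtons=20,
)

```text
clock: 12.37
position: [510.0, -214.9, 173.2]
ee_rot: [[0.267, 0.964, -0.001], [0.964, -0.267, 0.0], [0.0, -0.001, -1.0]]
wrist_force: [-0.1, -0.0, -0.1]
width: 0.6
```

Emit:
carry_out(
  series=[
    [0,[0,0,10],0],
    [0,[0,0,25],0],
    [0,[0,0,40],0],
    [0,[0,0,55],0],
    [0,[0,0,65],0],
    [0,[0,0,72],0],
    [0,[0,0,75],0],
    [0,[0,0,75],0],
  ],
)

```text
clock: 13.03
position: [510.6, -215.1, 97.6]
ee_rot: [[0.267, 0.964, -0.001], [0.964, -0.267, 0.001], [0.0, -0.001, -1.0]]
wrist_force: [-0.1, -0.2, -0.5]
width: 0.5
```

Emit:
carry_out(
  series=[
    [0,[0,0,4],0],
    [0,[0,0,8],0],
    [0,[0,0,12],0],
    [0,[0,0,16],0],
    [0,[0,0,20],0],
    [0,[0,0,24],0],
    [0,[0,0,28],0],
    [0,[0,0,32],0],
    [0,[0,0,35],0],
    [0,[0,0,38],0],
    [0,[0,0,40],0],
    [0,[0,0,40],0],
  ],
)

```text
clock: 14.03
position: [510.5, -215.2, 58.3]
ee_rot: [[0.267, 0.964, -0.0], [0.964, -0.267, 0.0], [0.0, -0.0, -1.0]]
wrist_force: [-1.7, 0.4, 5.5]
width: 0.3
```

Emit:
carry_out(
  series=[
    [0,[0,0,2],0],
    [0,[0,0,4],0],
    [0,[0,0,6],0],
    [0,[0,0,8],0],
    [0,[0,0,10],0],
    [0,[0,0,11],0],
    [0,[0,0,11],0],
    [0,[0,0,11],0],
  ],
)

```text
clock: 14.7
position: [511.8, -215.5, 48.3]
ee_rot: [[0.267, 0.964, 0.002], [0.964, -0.267, -0.001], [-0.0, 0.003, -1.0]]
wrist_force: [-1.2, 1.1, 9.0]
width: 0.5
```

```bash
python3 chk.py s4; python3 -c "
from h import *
print([ (lambda o:(o['position'].round(1),o['wrist_force'].round(1)))(sensors.get_obs())])"
```

```text
14.7 [ 511.80028904 -215.54643485   48.29232196] [ 0.9637207  -0.26690021  0.0025867 ] [-1.17756428  1.14059704  8.96345352] 0.499372234556808
panel face a -2.0800815491889346 at z 97.55648081758737 tilt -0.12194674030038181 az 164.48523821881474 171
end b -66.06939915739946 z range [ 32.44421191 124.80644785]
paddle c [ 505.83084235 -216.06130262   49.36835014] a,b [-114.66383426   -4.2839102 ] slope along x rad -0.0033195597165519026 241
[(array([ 511.8, -215.5,   48.3]), array([-1.2,  0.5,  8.9]))]
```

View pics/s4.png

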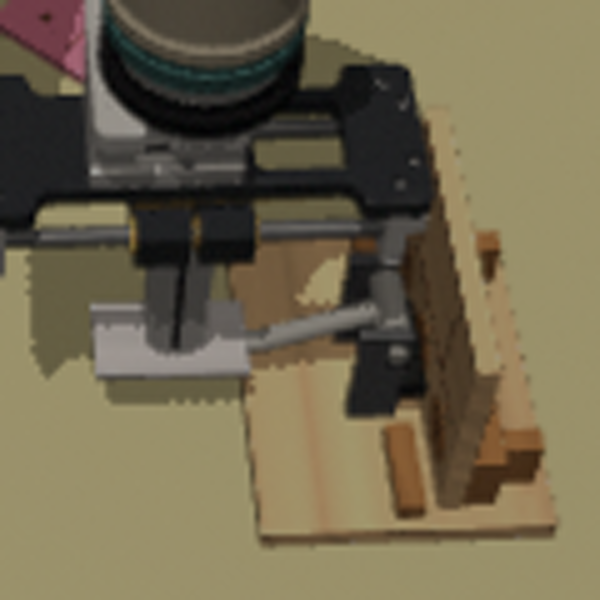

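The paddle is level (slope -0.003 rad by depth) and held with 9 N. The panel is flat on the fence with its tilt still about 0.1°. I'll make a final half-millimetre trim, hold, and check.

Emit:
carry_out(
  series=[
    [0,[0,0,0.5],0],
    [0,[0,0,0.5],0],
    [0,[0,0,0.5],0],
    [0,[0,0,0.5],0],
    [0,[0,0,0.5],0],
    [0,[0,0,0.5],0],
  ],
)

```text
clock: 15.25
position: [511.9, -215.6, 47.9]
ee_rot: [[0.267, 0.964, 0.003], [0.964, -0.267, -0.001], [-0.0, 0.003, -1.0]]
wrist_force: [-1.0, 0.6, 9.1]
width: 0.5
```

```bash
python3 chk.py s5 && python3 -c "
from plant import workorder
print(workorder.hand_in())"
```

```text
15.25 [ 511.89062149 -215.56621234   47.92310073] [ 0.96371251 -0.26692692  0.00286766] [-0.96859777  0.57421211  9.07493205] 0.49722285114942316
panel face a -2.118549438428933 at z 97.62788564373999 tilt -0.04278913851301263 az 164.28570315598583 168
end b -66.3383647915814 z range [ 31.24503243 124.80869577]
paddle c [ 506.75104666 -216.3663359    49.18900034] a,b [-113.69606631   -4.34039297] slope along x rad 0.009402824919733342 235
the job is handed in; nothing more can be done
None
```

I took the panel off the rest, pivoted it upright, stood it in the slot against the fence and let go. I then pressed the paddle level with closed fingers and handed the job in at 15.3 s while still holding it.

| Last check | Result |
|---|---|
| Panel tilt | about 0.04°, face flush with the fence |
| Panel centring along the slot | within about 1 mm |
| Paddle slope from depth | -0.003 rad, then +0.009 rad after a final 0.5 mm trim |
| Force on the paddle | 9.1 N, within the expected 8 to 10 N |
| Fingertip height | 47.9 mm, against 47 mm for a level paddle |

- **Level reading:** the two slope readings and the fingertip height disagree by about 0.01 rad (1 mm). I put this down to sensor noise.
- **Other items:** I did not go near the glue bottle, tape roll, cork block or wheel stack, but I took no final picture to confirm they stayed put.

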